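# Seat a bar in a drilling fixture and throw the toggle clamp

## Task

Push the aluminium bar along its channel in the drilling fixture until it is fully home against the end stop, sliding it and never lifting it. Then push the clamp's handle over past its centre so that the toggle snaps shut and the arm presses on the bar; leave the bar home and clamped, and do not disturb the other things on the bench.

Things in the scene. Friction and masses are not known exactly. Their poses are not given: they have to be found in the camera images.
- fixture: dark steel drilling fixture, bolted down, turned about z by up to 0.45 rad. Base plate spans x -90..70, y -120..90 mm of its frame, top at z = 20 mm; origin at table height. The bar's channel runs along its y at x = 30 mm, between low fences (inner faces x = 8 and 52, tops z = 32, y -30..60 mm) to the end stop at +y. The toggle clamp stands on the channel's -x side at y = 25 mm
- stop_face (a point): middle of the end stop's face that the bar must meet, at (30, 65, 30) mm in the fixture's frame; the face looks along the fixture's -y. The stop is a block 60 mm wide, 20 mm thick, its top 50 mm above the table
- bar: plain aluminium bar, 40 (x) x 130 (y) x 20 (z) mm, 0.2 to 0.4 kg, two small holes in its top, lying loose on the base plate in the channel, its y along the fixture's y within 1 degree. Origin: centre of the underside. It starts 20 to 48 mm short of the stop and slides freely to the fixture's +y; 2 mm play to each fence
- bar_push_end (a point): middle of the bar's end face that is farther from the stop (10 mm above the base plate); this end always sticks out of the fences, over the base plate
- bar_front_end (a point): middle of the bar's other end face, which must meet the stop
- clamp_handle (a joint): handle angle in rad: 0 open (leaning 0.70 rad from upright to the fixture's -x), grows as it is pushed to +x. Over-centre spring: below 0.70 (upright) it falls back to 0, beyond it snaps on by itself to about 1.4, where the arm presses on the bar. Hinge along the fixture's y through (-52, 25, 55) mm of its frame. Starting takes about 6 N at the knob, less towards the centre
- handle_knob (a point): centre of the round black knob (radius 13 mm) at the top of the handle, 110 mm from the hinge; below it the handle is a rod with a grip sleeve of radius 10 mm
- clamp_arm: clamp's steel arm, about 75 mm long, 14 mm wide, geared to the handle. Open, it stands raised by about 60 degrees over the channel (tip about 120 mm above the table); as the handle goes over it comes down to level and its foot presses on the bar's top with about 13 N. Origin: its hinge, at (-36, 25, 54) mm in the fixture's frame
- bolt: bystander: steel bolt standing on its head on the base plate, near the corner at (-60, -80) mm of the fixture's frame; 26 mm wide, 50 mm tall; origin at its foot
- bearing: bystander: steel ring 52 mm wide, 16 mm tall, flat on the table beyond the end stop; origin under its centre
- jar: bystander: closed jar 64 mm wide, 75 mm tall, on the table on the fixture's +x side; origin under its centre
- screwdriver: bystander: screwdriver lying on the table to the robot's right
- wrench: bystander: wrench lying on the table to the robot's right
- mug: bystander: white mug 80 mm wide, 95 mm tall, to the robot's left
- hammer: bystander: hammer lying on the table to the robot's left
There are look-alikes about, which are no part of the job. There is more than one size of the bar; the job needs the smallest.

How it is judged:
By the outcome, as a careful person would: the job done as asked, in the order asked, and still so for the second after the job is handed in, with the robot touching nothing.
It also fails if it takes over 40 s, if anything falls off the work surface, if the arm or the gripper's body presses on something with over 40 N, if the wrist force passes 120 N, or if a joint passes its speed limit or range.

## Robot

A 6-joint arm with a two-finger parallel gripper is mounted at the origin on the work surface. World frame = base frame: x ahead of the robot, y to its left, z up, the work surface at z = 0. Lengths are in m, angles in degrees, forces in N, time in s.
With the tool pointing down it reaches from about 0.25 to 0.8 m from the base axis. Payload 3.9 kg.
Tool frame: the origin (TCP) lies on the front face of the gripper's body, between the roots of the fingers; the fingertips stand 73 mm ahead of it and the grasp point (between the pads) lies 54 mm ahead of it; z points along the fingers, y is the line along which they close (so a half turn about z gives the same grasp; the last joint's range is limited). The gripper opens to 85 mm and grips with 20 to 120 N. Pads are 22 mm wide; open, the fingers measure 114 mm over their backs; the gripper's body (76 mm by 85 mm) begins 54 mm behind the grasp point. The pads swing forward as they close: fully open they stand 13 mm farther back than shut.
Start: joints at [73.625, 14.897, -7.913, 67.191, 0, 90], TCP at [0.148, 0.504, 0.304] pointing down, gripper open.
Joint ranges: [-159.42, 159.42], [-47.68, 98.78], [-73.54, 78.23], [-108.79, 121.32], [-90, 84.71], [-180, 180]. Speed limits (degrees/s): [147.25, 147.25, 180, 180, 180, 180].

## Interface

Orientations are given as a 3x3 rotation matrix whose columns are the frame's x, y, z axes.
In Python, from rig import manip, fingers, kinematics, sensors, viewer, order gives the robot as it stands. The module is installed in compiled form; this text tells all that it offers. Calls block until the motion is done:
- manip.move_ptp(position, orientation): joint-space move of the TCP to a pose.
- manip.movel(position, speed=0.15, rotation=None): straight line of the TCP; rotation=None keeps the orientation; speed is the mean speed in m/s.
- manip.set_joints(angles): joint-space move.
- fingers.command_gripper(opening, effort=None): opening from 0.0 (shut) to 1.0 (fully open); effort is the grip in N (None keeps the last); returns when the fingers have stopped.
- manip.hold(seconds).
- kinematics.solve_ik(position, orientation): joint angles nearest the present ones, or None.
- sensors.get_obs(): the state.
- viewer.capture(name): name is "side" or "top"; returns the picture (480x640x3 uint8, red, green, blue); there is no depth.
- viewer.camera_info(name): a dict with "camera_matrix" (3x3 intrinsics, pixels), "D" ([k1, k2, p1, p2, k3] as OpenCV has them; the pictures are not rectified), "cam_to_world" (4x4, takes a point from camera to world coordinates). Camera axes: x right, y up, looking along -z (the intrinsics and any distortion apply to the point x, -y, -z); pixel columns grow to the right and rows downward; lengths in m; the calibration is good to about 2 mm. A picture is of the moment at which its call begins. camera_info takes no time and is no camera call.
A pose or a line that the arm cannot do raises manip.IKError and nothing moves.
- order.hand_in(): hands the job in; it is judged then, once.
The state is a dict: "time_s": time; "q": joint angles; "joint_vel": joint speeds; "effort": joint torques, N m; "tool_pos": TCP position; "orientation": TCP orientation; "ft_force": force on the tool from outside, world axes, zero at the start; "wrist_torque": the same for the moment, N m; "finger_gap": opening from 0.0 (shut) to 1.0 (fully open); "finger_force": force on a finger pad.
Only numpy, scipy, OpenCV 4.12 (cv2) and the standard library are available. Lean on these libraries where they do the work, as an engineer would, in place of code of your own. Each camera call takes 0.05 s, during which the arm holds its last target. There are 200 camera calls.

## Working session

There is one attempt and no reset: what is moved stays moved. The work goes in short steps, each a Python script; the robot and the scene stay as the last script left them, time stands still between calls to the robot, and variables do not carry over. Pictures are saved under pics/ and viewed, at most 10 in all, crops included, and the job is handed in when it is done.

```bash
mkdir -p pics; python3 - <<'E'
from rig import viewer,sensors
import cv2
for n in("top","side"):
    cv2.imwrite(f"pics/{n}0.png",viewer.capture(n)[:,:,::-1]); i=viewer.camera_info(n); print(i)
o=sensors.get_obs();print(o)
E
```

```text
{'camera_matrix': array([[564.52489377,   0.        , 330.02438991],
       [  0.        , 564.52489377, 240.61853409],
       [  0.        ,   0.        ,   1.        ]]), 'D': array([-0.12828375,  0.        ,  0.        ,  0.        ,  0.        ]), 'cam_to_world': array([[-0.02129337,  0.98402252, -0.17676615,  0.29913851],
       [-0.99972064, -0.02277089, -0.00633403, -0.02080098],
       [-0.01025795,  0.1765819 ,  0.9842325 ,  1.33480747],
       [ 0.        ,  0.        ,  0.        ,  1.        ]])}
{'camera_matrix': array([[477.43439   ,   0.        , 323.78307668],
       [  0.        , 477.43439   , 235.37172742],
       [  0.        ,   0.        ,   1.        ]]), 'D': array([-0.09946343,  0.        ,  0.        ,  0.        ,  0.        ]), 'cam_to_world': array([[ 0.9995707 ,  0.01053678, -0.02733849,  0.48141082],
       [-0.02574182,  0.76144704, -0.64771581, -0.65406014],
       [ 0.01399197,  0.64814148,  0.76139139,  0.8690904 ],
       [ 0.        ,  0.        ,  0.        ,  1.        ]])}
{'time_s': 0.1, 'q': array([ 7.36236781e+01,  1.49341580e+01, -7.97941274e+00,  6.71926732e+01,
       -6.12226468e-04,  9.00011193e+01]), 'joint_vel': array([-0.02343559, -0.09934694,  0.22504836,  0.10383353,  0.04564648,
       -0.01391614]), 'effort': array([-3.33023299e-04, -4.06509268e+01,  2.54527724e+01,  1.01104402e-02,
       -6.95592030e-05,  1.48104317e-05]), 'tool_pos': array([0.14788095, 0.5032147 , 0.30312111]), 'orientation': array([[-9.59425071e-01,  2.81963243e-01, -5.12560240e-04],
       [ 2.81963709e-01,  9.59423416e-01, -1.78208998e-03],
       [-1.07215732e-05, -1.85430519e-03, -9.99998281e-01]]), 'ft_force': array([-0.25655629,  0.28859899,  0.25998236]), 'wrist_torque': array([ 0.02825671, -0.04683453, -0.0040967 ]), 'finger_force': 0.0, 'finger_gap': 0.9993464208768803}
```

View pics/top0.png

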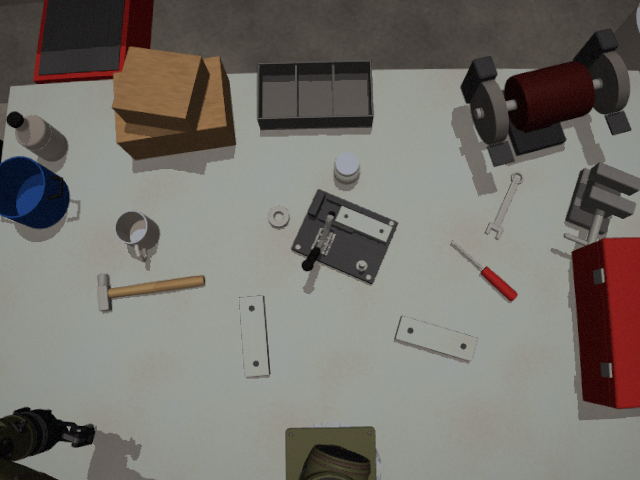

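View pics/side0.png

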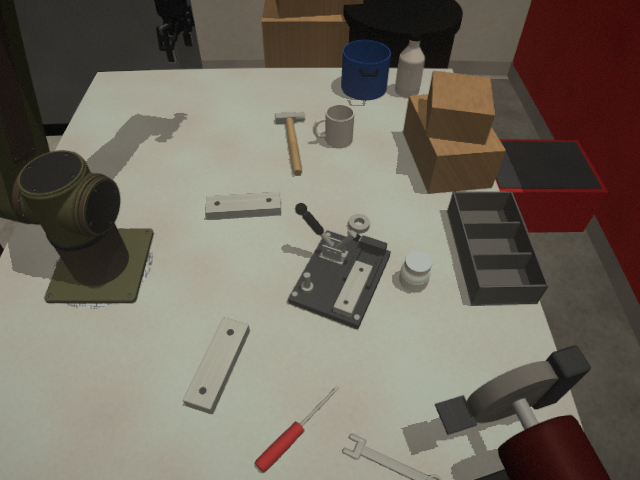

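The top view shows the fixture at about (345,237), with the end stop at upper left, the bar at about (362,222), the knob at about (309,264) and the bolt at (362,266). The two bigger bars lying on the table are look-alikes. Next I'll enlarge both views.

```bash
python3 - <<'E'
import cv2
a=cv2.imread("pics/top0.png")[175:295,265:425];cv2.imwrite("pics/topc.png",cv2.resize(a,None,fx=5,fy=5,interpolation=cv2.INTER_CUBIC))
a=cv2.imread("pics/side0.png")[195:335,280:440];cv2.imwrite("pics/sidec.png",cv2.resize(a,None,fx=4,fy=4,interpolation=cv2.INTER_CUBIC))
E
```

```text
(no output)
```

View pics/topc.png

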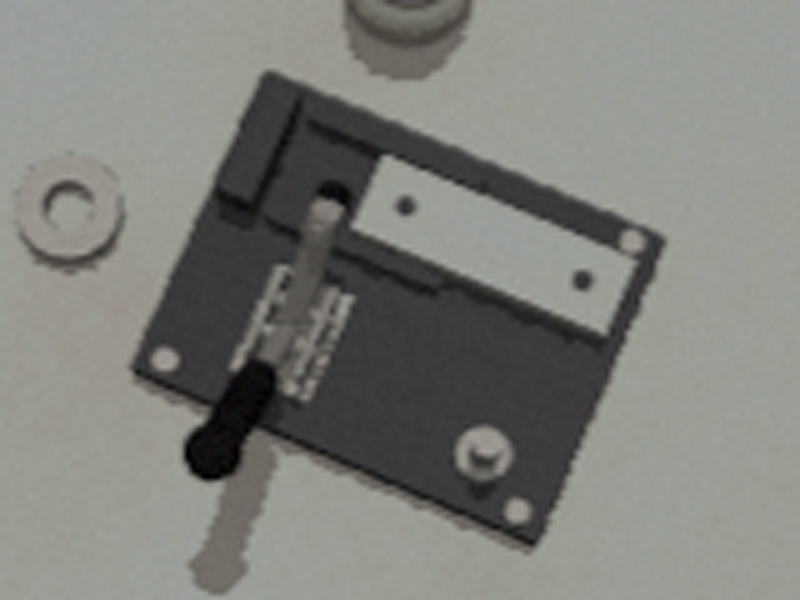

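View pics/sidec.png

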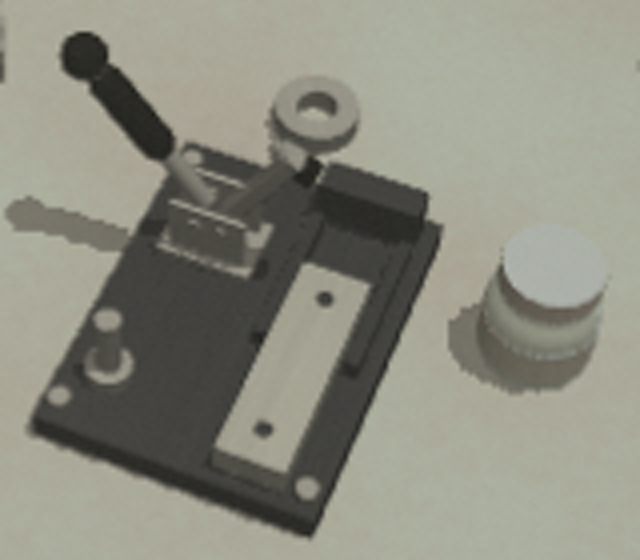

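Top crop: the base plate corners are at (664,240), (533,543), (135,370) and (268,72). The bar's top corners are at (383,155), (352,228), (637,258) and (606,335), and the knob is at (213,452). The side crop shows the same features, with the knob at (84,55). I'll fit the pose from both views.

```bash
cat > fit.py <<'E'
import numpy as np,cv2
from rig import viewer
def proj(n,P):
    i=viewer.camera_info(n);T=np.linalg.inv(i["cam_to_world"]);p=np.atleast_2d(P)@T[:3,:3].T+T[:3,3]
    return cv2.projectPoints((p*[1,-1,-1]).reshape(-1,1,3),np.zeros(3),np.zeros(3),i["camera_matrix"],i["D"])[0][:,0]
def R(t): return np.array([[np.cos(t),-np.sin(t),0],[np.sin(t),np.cos(t),0],[0,0,1]])
def world(v,P): return np.atleast_2d(P)/1000@R(v[2]).T+[v[0],v[1],0]
E
python3 - <<'E'
from fit import *
from scipy.optimize import least_squares
c=lambda a,s,o:(np.array(a)+.5)/s-.5+np.array(o)
F=[(70,-120,20),(-90,-120,20),(-90,90,20),(70,90,20),(-122.9,25,139.1)]
ft=c([(664,240),(533,543),(135,370),(268,72),(213,452)],5,(265,175))
fs=c([(312,522),(33,425),(190,145),(441,228),(84,55)],4,(280,195))
B=[(20,65,20),(-20,65,20),(20,-65,20),(-20,-65,20)]
bt=c([(383,155),(352,228),(637,258),(606,335)],5,(265,175))
bs=c([(371,285),(302,262),(291,473),(217,455)],4,(280,195))
def fit(M,t,s,dz,x0):
    M=np.array(M,float)+[0,0,dz]
    for cams in (("top",),("side",),("top","side")):
        g=lambda v:np.concatenate([(proj(n,world(v,M))-{"top":t,"side":s}[n]).ravel() for n in cams])
        r=least_squares(g,x0);print(cams,r.x.round(4));
    print(r.fun.round(1).reshape(-1,2).tolist());return r.x
v=fit(F,ft,fs,0,[.5,0,-.3]); b=fit(B,bt,bs,20,[.5,0,-.3])
d=(b-v)[:3]; print("bar in fixture mm",(np.array([d[0],d[1],0])@R(v[2]))*1000,"yaw deg",np.degrees(d[2]))
print("push end",world(b,(0,-65,10+20)),"stop",world(v,(30,65,30)),"knob",world(v,F[4]))
E
```

```text
('top',) [ 0.5625 -0.0376 -0.4353]
('side',) [ 0.5621 -0.035  -0.4295]
('top', 'side') [ 0.5623 -0.0365 -0.4323]
[[0.4, -0.2], [0.6, 0.7], [-1.7, 0.0], [-1.0, -0.5], [-0.4, 0.4], [0.8, 1.6], [-0.8, -1.2], [-0.8, -0.3], [1.0, 0.5], [0.2, 1.6]]
('top',) [ 0.571  -0.0916 -0.4233]
('side',) [ 0.5706 -0.0887 -0.4013]
('top', 'side') [ 0.5707 -0.0903 -0.4115]
[[-0.8, -0.0], [-1.0, 0.7], [-0.2, -0.2], [-0.2, -0.0], [0.4, 0.6], [0.3, 0.7], [-0.1, 1.6], [-0.1, -0.5]]
bar in fixture mm [ 30.1879621  -45.33585312   0.        ] yaw deg 1.1950351515484186
push end [[ 0.54472928 -0.14984835  0.03      ]] stop [[0.61678242 0.00999042 0.03      ]] knob [[0.46119044 0.03773111 0.1391    ]]
```

Both views agree to about 3 mm. The bar sits at x=30.2 in the fixture, 45 mm short of the stop, which matches the spec. Next I'll push it with shut fingers.

```bash
cat >> fit.py <<'E'
V=[0.5623,-0.0365,-0.4323]
def tcp(x,y,ztip): return world(V,(x,y,ztip+73))[0]
def fl(o): return o["ft_force"]@R(V[2])   # force in fixture axes
def rel(p): return (np.array(p)-[V[0],V[1],0])@R(V[2])*1000
# tool x along fixture y / fixture x, pointing down
def ori(yaw): 
    c,s=np.cos(yaw),np.sin(yaw); return np.array([[c,s,0],[s,-c,0],[0,0,-1.]])
E
python3 - <<'E'
from fit import *
from rig import manip,fingers,kinematics,sensors
fingers.command_gripper(0.0,20)
S=tcp(30,-142,120)
best=min(((abs(q[5]),k,q) for k in(0,1) if (q:=kinematics.solve_ik(S,ori(V[2]+np.pi/2+k*np.pi))) is not None),key=lambda a:a[0])
print(best); O=ori(V[2]+np.pi/2+best[1]*np.pi)
manip.move_ptp(S,O)
manip.movel(tcp(30,-142,28),.12)
o=sensors.get_obs();f0=fl(o);print(o["time_s"],rel(o["tool_pos"]),f0,o["finger_gap"])
manip.movel(tcp(30,-90,28),.06)
o=sensors.get_obs();print(o["time_s"],rel(o["tool_pos"]),fl(o)-f0)
y=-90
while y<-60:
    y+=1.5; manip.movel(tcp(30,y,28),.03); o=sensors.get_obs(); f=fl(o)-f0
    print(round(o["time_s"],2),y,rel(o["tool_pos"]).round(1),f.round(1))
    if f[1]<-15: break
import cv2
a=viewer.capture("top")[175:295,265:425,::-1]
b=viewer.capture("side")[195:315,280:440,::-1]
cv2.imwrite("pics/p1.png",np.hstack([cv2.resize(i,(400,300),interpolation=cv2.INTER_CUBIC) for i in(a,b)]))
E
```

```text
(np.float64(83.79458296115064), 1, array([-18.56354844,  22.11696961, -14.57435855,  53.30867184,
         0.        , -83.79458296]))
4.5667 [  30.52211917 -141.853342    101.55918884] [-0.26386306 -0.14440566  0.61785288] 0.003344932037233485
5.5833 [ 29.98555221 -89.56863929 100.83787091] [ 0.86590126 -0.7197222  -1.40692427]
5.83 -88.5 [ 29.8 -88.6 100.8] [-0.3 -1.5  1.2]
6.08 -87.0 [ 29.7 -86.9 100.8] [ 0.1 -0.8 -1.4]
6.33 -85.5 [ 29.8 -85.2 100.8] [ 0.2 -0.8 -1. ]
6.58 -84.0 [ 29.9 -83.6 101. ] [ 0.1  0.1 -0.8]
6.83 -82.5 [ 30.  -82.3 101. ] [ 0.5 -1.6 -1.2]
7.08 -81.0 [ 30.  -80.9 101. ] [ 0.  -0.5 -0.3]
7.33 -79.5 [ 30.  -79.4 101. ] [ 0.2 -2.6 -1.6]
7.58 -78.0 [ 30.  -77.8 101. ] [ 0.4 -0.6 -1.1]
7.83 -76.5 [ 30.  -76.3 101. ] [ 0.2 -1.1 -1.2]
8.08 -75.0 [ 30.  -74.8 101. ] [-0.5 -0.7 -0.8]
8.33 -73.5 [ 30.  -74.1 101. ] [ 0.9 -4.3 -0.2]
8.58 -72.0 [ 30.  -73.9 101. ] [ 0.8 -8.4  2.2]
8.83 -70.5 [ 29.9 -73.6 101.1] [  0.7 -12.1   1.8]
9.08 -69.0 [ 29.9 -73.4 101.1] [  0.7 -16.5   3.3]
```

View pics/p1.png

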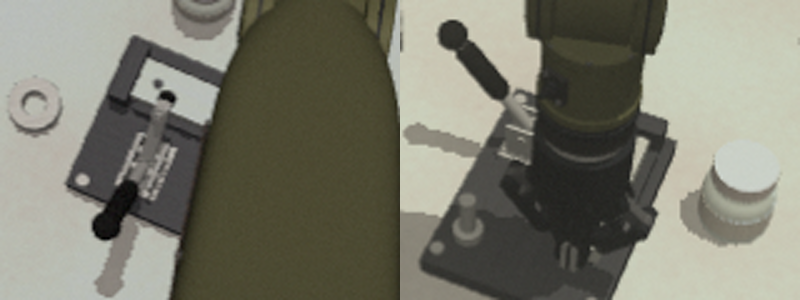

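The force rises at a hard stop, and the finger is at y=-74 with the bar's rear end at about -65, so the bar is home. The picture shows its front end at the stop. Now the clamp handle.

```bash
python3 - <<'E'
from fit import *
from rig import manip,kinematics,sensors
import cv2
manip.movel(tcp(30,-110,28),.08)
manip.movel(tcp(30,-110,230),.2)
S=tcp(-175,25,230)
best=min(((abs(q[5]),k) for k in(0,1) if (q:=kinematics.solve_ik(S,ori(V[2]+k*np.pi))) is not None))
print(best); O=ori(V[2]+best[1]*np.pi)
manip.move_ptp(S,O)
manip.movel(tcp(-175,25,125),.12)
o=sensors.get_obs();f0=fl(o);print(o["time_s"],rel(o["tool_pos"]))
for x in [-145,*range(-135,-50,10)]:
    manip.movel(tcp(x,25,125+23*min(1,max(0,(x+145)/70))),.08); o=sensors.get_obs()
    print(round(o["time_s"],2),x,rel(o["tool_pos"]).round(1),(fl(o)-f0).round(1))
    if np.linalg.norm(fl(o)-f0)>30: print("stop");break
manip.movel(tcp(-130,25,148),.15)
manip.movel(tcp(-180,25,260),.2)
print(sensors.get_obs()["time_s"])
a=viewer.capture("top")[175:295,265:425,::-1]
b=viewer.capture("side")[195:315,280:440,::-1]
cv2.imwrite("pics/p2.png",np.hstack([cv2.resize(i,(400,300),interpolation=cv2.INTER_CUBIC) for i in(a,b)]))
E
```

```text
(np.float64(32.95243635604335), 1)
13.75 [-174.52202204   25.26286144  198.53164851]
14.28 -145 [-146.4   25.1  198. ] [-9.2  1.8  7. ]
14.56 -135 [-142.    24.9  201. ] [-22.4   4.7  17.7]
14.84 -125 [-128.    25.   204.8] [-11.7   1.6   9.9]
15.12 -115 [-115.2   25.1  208.2] [-5.7  1.   4.4]
15.41 -105 [-104.4   25.1  211.3] [-3.2  0.5  2.3]
15.69 -95 [-94.5  25.  214.4] [-2.   0.8  2.3]
15.97 -85 [-84.3  25.1 217.8] [-0.2  0.1  1.3]
16.26 -75 [-74.3  25.2 221.2] [0.3 0.1 0.4]
16.53 -65 [-64.7  25.1 220.9] [-0.6  0.3  1.9]
16.81 -55 [-54.7  25.  221. ] [ 0.4  0.5 -0.4]
18.225
```

View pics/p2.png

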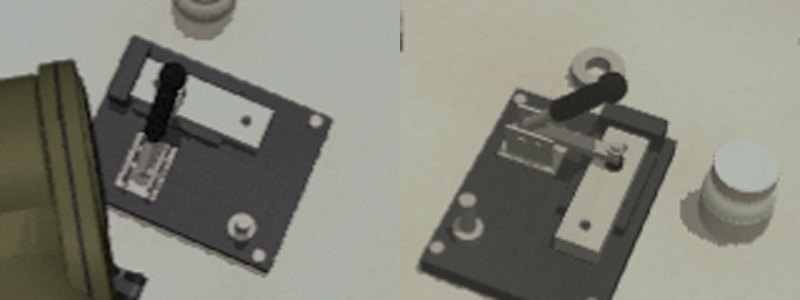

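The handle is over to +x and the arm is level on the bar. I'll check the gap at the stop in an enlarged crop, with the predicted home outline drawn on it.

```bash
python3 - <<'E'
from fit import *
out=[]
for n,(x0,y0) in (("top",(300,180)),("side",(325,230))):
    im=viewer.capture(n)[y0:y0+75,x0:x0+80,::-1]; im=cv2.resize(im,(400,375),interpolation=cv2.INTER_CUBIC)
    for P in[(50,0,40),(10,0,40)]:
        for y in (65,-65):
            p=proj(n,world(V,(P[0],y,40)))[0]; q=(p-[x0,y0]+.5)*5; cv2.circle(im,tuple(int(a) for a in q),2,(0,0,255),-1)
    out.append(im)
cv2.imwrite("pics/p3.png",np.hstack(out))
E
```

```text
(no output)
```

View pics/p3.png

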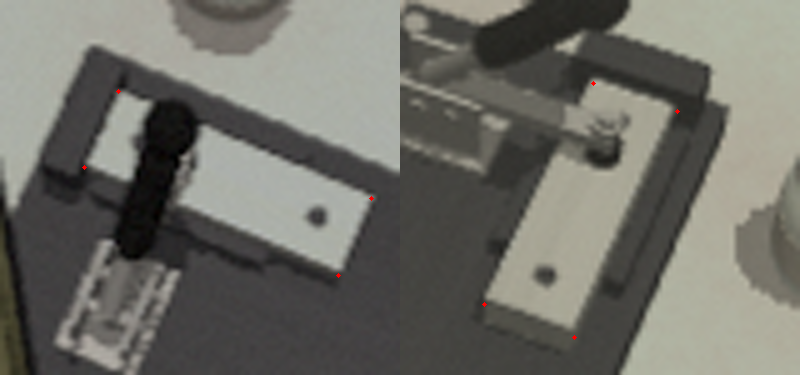

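The bar's corners lie on the predicted home outline in both views (top (118,91), (84,167), (371,198), (338,275)). No gap shows at the stop and the clamp is shut.

```bash
python3 -c "
from rig import order
print(order.hand_in())"
```

```text
the job is handed in; nothing more can be done
None
```

The bar was slid home against the end stop, the toggle clamp snapped shut on it, and the job was handed in at about 18 s; nothing else near the fixture looked disturbed, though I took no closing picture of the rest of the bench.

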